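# Pulse the spice grinder with its twist lid

## Task

Get the spice grinder ready for a short pulse and keep it pulsing: first turn the selector on its deck one click clockwise, to the next position. Then fit the grinder's two-lugged lid into the bowl collar, lugs down through the two gaps until it is fully seated, and twist it clockwise half way to the lock click, about 30 degrees, never so far that it clicks into the lock. The lid springs back if let go, so finish while still gripping it there, seated and still; leave everything else on the platform where it stands.

Things in the scene. Friction and masses are not known exactly. Their poses are not given: they have to be found in the camera images.
- grinder: Fixed grinder: white base 170 (x) x 250 (y) mm, deck 70 mm above the platform; on it a round steel bowl tower, 106 mm across, axis at (0, +60) mm, top 128 mm above the platform, and a black selector knob at (0, -83) mm. Origin under the base at platform height, z up. Place and yaw (within 25 degrees of square) vary.
- collar (a point): Centre of the bowl mouth's top, 128 mm above the platform, axes parallel to the grinder's. Collar: a 5 mm thick overhanging flange with a 68 mm round opening and two gaps about 24 mm wide, reaching out to 89 mm across, at this point's +x and -x. Below the flange are 8 mm of free height down to the seat ring.
- seat (a point): Centre of the dark steel seat ring, 13 mm below collar, same axes (does not turn). Fitted, the lid's underside rests here: lid origin at this point, lid x along this point's x, either way round, each lug in a drive pocket 16 mm wide between rounded posts 6 mm high. Turning the lid then turns the ring and takes the lugs under the flange.
- drive (a joint): Turn of the seat ring, driven by the lid's lugs, rad: 0 at rest, pockets under the collar gaps; grows clockwise seen from above. A spring returns it to 0 (0.05 N m at 0, 0.15 N m half way). At 1.05 (60 degrees) it goes over centre and clicks into the lock (stop 1.25). Half way is 0.52. The lid turns up to about 0.08 further than the ring (play).
- lid: The grinder's lid, loose on the platform, about 0.14 kg: a steel plug 63 mm across and 22 mm high (59 mm across at its foot), two lugs at its foot along its +x and -x, 80 mm over both, 10 mm wide and 5 mm high; on top a black bar grip along x, 52 mm long, 18 mm thick (y), from 22 to 47 mm above the underside. Origin: centre of the underside, z up. A half turn about z makes no difference.
- selector (a joint): Turn of the selector knob, rad: starts at 0 (its stop), grows clockwise seen from above; spring-loaded clicks every 60 degrees (0, 1.05, 2.09, 3.14); it pulls itself into the nearest click when let go, peak about 0.08 N m.
- selector_grip (a point): On the selector's axis, 104 mm above the platform (34 mm above the deck), turning with the knob: its x runs along the knob's black bar grip, 46 mm long, 13 mm thick (y), from 82 to 106 mm above the platform; below it a disc 52 mm across.
- pan_lid: Bystander: plain round steel lid 90 mm across with a small round knob, no lugs, 36 mm high. Origin under its centre.
- bowls: Bystander: nested set of three steel bowls, 144 mm across, 65 mm high. Origin under its centre.
- pressure_pan: Bystander: aluminium pressure pan with lid, 208 mm across, 138 mm high, long handle along its +x to 247 mm. Origin under its centre.
- teapot: Bystander: white ceramic teapot, 132 mm across, 127 mm high, spout +y, handle -y. Origin under its centre.
- tray: Bystander: steel tray 280 x 220 x 18 mm carrying the two cups. Origin under its centre.
- cup_a: Bystander: white cup on the tray, 68 mm across and high. Origin under its centre.
- cup_b: Bystander: white cup on the tray, 68 mm across and high. Origin under its centre.
- spoon: Bystander: spoon 160 mm long lying on the platform near the robot.
There are look-alikes about, which are no part of the job. What is shaped like the lid but blue, brown or yellow is not meant.

How it is judged:
By the outcome, as a careful person would: the job done as asked, in the order asked, and still so for the second after the job is handed in, while the arm keeps its last pose, push and grip.
It also fails if it takes over 61 s, if anything falls off the work surface, if the arm or the gripper's body presses on something with over 40 N, if the wrist force passes 120 N, or if a joint passes its speed limit or range.

## Robot

A 6-joint arm with a two-finger parallel gripper is mounted at the origin on the work surface. World frame = base frame: x ahead of the robot, y to its left, z up, the work surface at z = 0. Lengths are in m, angles in degrees, forces in N, time in s.
With the tool pointing down it reaches from about 0.25 to 0.725 m from the base axis. Payload 9.7 kg.
Tool frame: the origin (TCP) lies between the finger pads; the fingertips stand bot.tcp_to_tips ahead of it and the grasp point (between the pads) lies 11 mm behind it (bot.tcp_to_tips is the distance from the TCP to the fingertips, in m); z points along the fingers, y is the line along which they close (so a half turn about z gives the same grasp; the last joint's range is limited). The gripper opens to 85 mm and grips with 20 to 120 N. Pads are 22 mm wide; open, the fingers measure 114 mm over their backs; the gripper's body (76 mm by 85 mm) begins 54 mm behind the grasp point. The pads swing forward as they close: fully open they stand 13 mm farther back than shut.
Start: joints at [-64.973, 4.979, 10.078, 95.1, 0, 90], TCP at [0.233, -0.498, 0.239] pointing down, gripper open.
Joint ranges: [-179.16, 179.16], [-48.56, 103.87], [-65.8, 70.77], [-126.05, 130.52], [-82.76, 87.17], [-180, 180]. Speed limits (degrees/s): [127.2, 127.2, 147.25, 180, 180, 180].

## Interface

Orientations are given as [roll, pitch, yaw] about the fixed x, y, z axes, in that order (R = Rz(yaw) Ry(pitch) Rx(roll)).
In Python, from workcell import bot gives the robot as it stands. The module is installed in compiled form; this text tells all that it offers.
- The arm moves only by the tool carry_out, never from a script. Its arguments are lists of equal length, an entry for each row: "linear": the shift along the world's x, y, z normalised to -1 to 1, where 1 is 2 cm, a list of three; "rotation": the turn, a rotation vector about the world's x, y, z normalised to -1 to 1, where 1 is 8 degrees, a list of three; "grip": the closure, from -1 (fully open) to 1 (shut). In form: {"linear": [[tx, ty, tz], ...], "rotation": [[rx, ry, rz], ...], "grip": [grip, ...]}. A call has 1 to 12 rows; each row shifts and turns the commanded pose from where the row before left it; what a row does not reach is not made up. A row lasts 1/10 s, in which the tool goes at most 50 mm and 8.59 degrees, less where a joint would pass 70% of its speed; a pose out of reach is approached as far as the arm can. A call with a number of a shift or a turn outside -1 to 1 is refused whole. A call with a gripper value outside its range is refused whole. The fingers move at their own pace and stop on an object; "grip_force" is the grip in N (left out, the last holds). Time passes only in rows, so rows that do not move let the fingers close. It gives the time, the measured TCP pose, the force, the opening and the grip force at its end, in the units of the state.
- bot.get_obs(): the state, without advancing time (a new reading comes with each control period).
- bot.camera(name): name is "side" or "top" or "wrist"; returns the picture (384x512x3 uint8, blue, green, red); there is no depth.
- bot.camera_model(name): a dict with "fx", "fy", "cx", "cy" (pixels), "camera_from_world" (4x4, takes a point from world to camera coordinates). Camera axes: x right, y up, looking along -z (the intrinsics and any distortion apply to the point x, -y, -z); pixel columns grow to the right and rows downward; lengths in m; the calibration is good to about 2 mm. The wrist camera is an equidistant fisheye: a pixel r from the principal point sees the ray r / f radians off the axis. A picture is of the moment at which its call begins: read the wrist's pose just before it. camera_model takes no time and is no camera call; for the wrist camera it gives the pose at the moment of the call.
- bot.job_done(): hands the job in; it is judged then, once.
The state is a dict: "time": time; "q": joint angles; "qd": joint speeds; "joint_efforts": joint torques, N m; "ee_pos": TCP position; "tcp_rot": TCP orientation; "wrist_force": force on the tool from outside, world axes, zero at the start; "torque": the same for the moment, N m; "opening": finger opening in m; "grasp_force": force on a finger pad.
Only numpy, scipy, OpenCV 4.12 (cv2) and the standard library are available. Lean on these libraries where they do the work, as an engineer would, in place of code of your own. Each camera call takes 0.05 s, during which the arm holds its last target. There are 200 camera calls.

## Working session

There is one attempt and no reset: what is moved stays moved. The work goes in short steps, Python scripts to look and compute and a tool call to move; the robot and the scene stay as the last step left them, time stands still between calls to the robot, and variables do not carry over. Pictures are saved under pics/ and viewed, at most 11 in all, crops included, and the job is handed in when it is done.

Besides the shell and the picture viewer there is one more tool, called after "Emit:" by a JSON object that holds its "fn" and its "kwargs", one argument or row to a line. carry_out: Moves the arm, as the interface text tells. Its arguments: {"type":"object","properties":{"linear":{"type":"array","items":{"type":"array","items":{"type":"number"}}},"rotation":{"type":"array","items":{"type":"array","items":{"type":"number"}}},"grip":{"type":"array","items":{"type":"number"}},"grip_force":{"type":"number"}},"required":["linear","rotation","grip"]}

```bash
mkdir -p pics
python3 - <<'E'
from workcell import bot
import cv2,numpy as np
o=bot.get_obs(); print(o, bot.tcp_to_tips)
for n in("side","top","wrist"):
    cv2.imwrite(f"pics/{n}0.png",bot.camera(n)); m=bot.camera_model(n); print(n,{k:(np.round(v,4).tolist()) for k,v in m.items()})
a=cv2.imread("pics/top0.png");b=cv2.imread("pics/side0.png")
E
```

```text
{'time': 0.0, 'q': array([-6.49746384e+01,  5.01043316e+00,  1.00354952e+01,  9.50977250e+01,
        1.31603800e-03,  8.99996733e+01]), 'qd': array([-0.05288937, -0.00212177,  0.00265938,  0.07941805,  0.07399769,
        0.01443168]), 'joint_efforts': array([ 3.92955571e-04, -5.20385814e+01,  4.64807332e+01,  1.60393986e-02,
        2.11120806e-05, -2.35572116e-05]), 'ee_pos': array([ 0.23258181, -0.4981824 ,  0.23859877]), 'tcp_rot': array([-1.79927337e+02, -1.31645130e-03,  2.50256867e+01]), 'wrist_force': array([ 0.31546307,  0.74198314, -0.14126938]), 'torque': array([-0.00351536,  0.01915021, -0.00167737]), 'grasp_force': 0.0, 'opening': 0.08553208920114623} 0.008
side {'fx': 393.1312, 'fy': 393.1312, 'cx': 254.6198, 'cy': 198.075, 'camera_from_world': [[0.9963, -0.0859, -0.0071, -0.6102], [0.0684, 0.7376, 0.6718, -0.0769], [-0.0525, -0.6698, 0.7407, -1.2618], [0.0, 0.0, 0.0, 1.0]]}
top {'fx': 474.9536, 'fy': 474.9536, 'cx': 254.3013, 'cy': 192.8816, 'camera_from_world': [[-0.0193, -0.9997, -0.0169, -0.0282], [0.9979, -0.0203, 0.0612, -0.5937], [-0.0615, -0.0157, 0.998, -1.5519], [0.0, 0.0, 0.0, 1.0]]}
wrist {'fx': 297.3186, 'fy': 297.3186, 'cx': 254.3292, 'cy': 194.9864, 'camera_from_world': [[0.4235, -0.9059, -0.0005, -0.5509], [0.8623, 0.4033, -0.3062, 0.0404], [0.2775, 0.1293, 0.952, -0.3788], [0.0, 0.0, 0.0, 1.0]]}
```

View pics/top0.png

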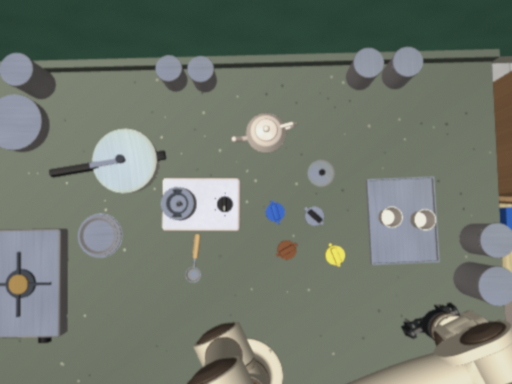

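View pics/side0.png

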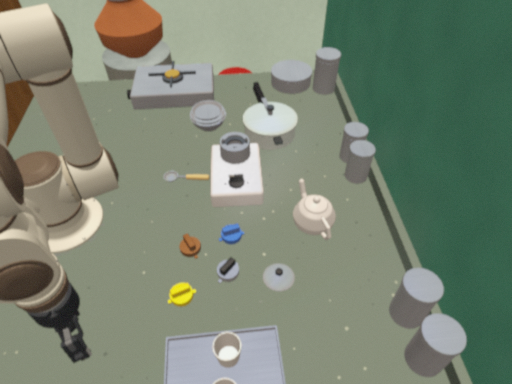

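The candidates in the top picture are the steel lid with a black bar at (315,216), blue (275,212), brown (287,250), yellow (335,255) and the pan lid with a round knob at (320,173). Only (315,216) is steel with a black bar and lugs. The grinder base spans (162–240, 178–231), with the tower at (178,204) and the knob at (225,204). I'll confirm in a crop and take first measurements.

```bash
cat > h.py <<'E'
from workcell import bot
import cv2,numpy as np
def cast(m,px,z,fish=False):
    "pixels -> world points on plane z"
    px=np.atleast_2d(np.float64(px)); T=np.array(m["camera_from_world"])
    u=(px-[m["cx"],m["cy"]])/[m["fx"],m["fy"]]
    if fish:
        r=np.linalg.norm(u,axis=1,keepdims=True)+1e-12
        d=np.c_[u*np.sin(r)/r,np.cos(r)]
    else: d=np.c_[u,np.ones(len(u))]
    d=(d*[1,-1,-1])@T[:3,:3]; c=-T[:3,:3].T@T[:3,3]
    return c+d*((z-c[2])/d[:,2])[:,None]
def proj(m,P,fish=False):
    T=np.array(m["camera_from_world"]);p=(np.atleast_2d(P)@T[:3,:3].T+T[:3,3])*[1,-1,-1]
    if fish:
        r=np.linalg.norm(p[:,:2],axis=1,keepdims=True)+1e-12
        u=p[:,:2]/r*np.arctan2(r,p[:,2:])
    else: u=p[:,:2]/p[:,2:]
    return u*[m["fx"],m["fy"]]+[m["cx"],m["cy"]]
def comps(mask,img_off=(0,0),amin=20):
    n,l,s,c=cv2.connectedComponentsWithStats(mask.astype(np.uint8))
    return [(l==i,s[i],c[i]) for i in range(1,n) if s[i][4]>=amin]
def axis(pts):
    "centre and angle (deg, mod 180) of world points by min area rectangle"
    p=pts[:,:2]; c=p.mean(0); u,s,v=np.linalg.svd(p-c,full_matrices=False)
    (rc,wh,_)=cv2.minAreaRect((p*1e4).astype(np.float32))[:3]
    return c,np.array(rc)/1e4,np.degrees(np.arctan2(v[0,1],v[0,0]))%180,np.array(wh)/1e4
E
python3 - <<'E'
from h import *
im=cv2.imread("pics/top0.png");m=bot.camera_model("top")
h=cv2.cvtColor(im,cv2.COLOR_BGR2HSV)
def box(x0,x1,y0,y1):
    b=np.zeros(im.shape[:2],bool);b[y0:y1,x0:x1]=1;return b
w=(h[...,2]>185)&(h[...,1]<45)&box(150,250,165,245)
for k,s,c in comps(w,amin=200):
    y,x=np.nonzero(k);P=cast(m,np.c_[x,y],.07);print("base",s,axis(P))
dk=im.max(2)<60
for nm,b,z in(("knob",box(212,240,190,220),.106),("lid",box(300,330,202,232),.047)):
    for k,s,c in comps(dk&b,amin=10):
        y,x=np.nonzero(k);print(nm,s,axis(cast(m,np.c_[x,y],z)))
crop=cv2.resize(im[160:270,155:350],None,fx=4,fy=4,interpolation=cv2.INTER_CUBIC);cv2.imwrite("pics/crop1.png",crop)
E
```

```text
base [ 162  178   77   52 2823] (array([0.558545  , 0.11583138]), array([0.55973633, 0.13326245]), np.float64(89.84348325442173), array([0.24309253, 0.16334412]))
knob [219 198  12  13  97] (array([0.55795404, 0.05093002]), array([0.55604932, 0.05157123]), np.float64(62.39612269632205), array([0.03636274, 0.03482825]))
lid [309 211  12  11  48] (array([ 0.51339079, -0.23368902]), array([ 0.51328965, -0.2339001 ]), np.float64(46.4504366998292), array([0.04345333, 0.01101809]))
```

View pics/crop1.png

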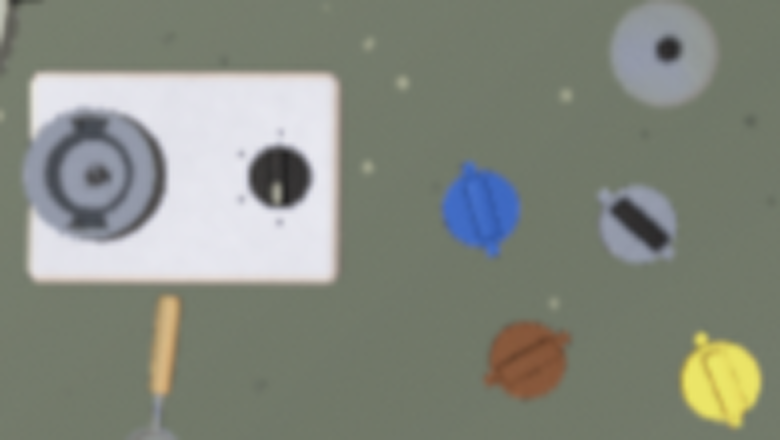

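Crop confirmed: the lid at crop (638,224) is steel with a black bar and two lugs, so it is the right one. The selector bar runs along the grinder's x (crop (279,178)), and the collar gaps face ±x. I'll move over the lid for a wrist view, then on to the knob.

Emit:
{"fn": "carry_out", "kwargs": {
  "linear": [
    [1,0.95,0],
    [1,0.95,0],
    [1,0.95,0],
    [1,0.95,0],
    [1,0.95,0],
    [1,0.95,0],
    [1,0.95,0],
    [1,0.95,0],
    [1,0.95,0],
    [1,0.95,0],
    [0.5,0.5,0],
    [0,0,0]
  ],
  "rotation": [
    [0,0,0],
    [0,0,0],
    [0,0,0],
    [0,0,0],
    [0,0,0],
    [0,0,0],
    [0,0,0],
    [0,0,0],
    [0,0,0],
    [0,0,0],
    [0,0,0],
    [0,0,0]
  ],
  "grip": [-1,-1,-1,-1,-1,-1,-1,-1,-1,-1,-1,-1]
}}

```text
time: 1.35
ee_pos: [0.4435, -0.2974, 0.2389]
tcp_rot: [-180.0, 0.0, 25.2]
wrist_force: [0.3, -1.2, -0.4]
opening: 0.0856
grasp_force: 0.0
```

```bash
cat >> h.py <<'E'
def snap(name,fn):
    m=bot.camera_model(name); im=bot.camera(name); cv2.imwrite(fn,im); return m,im
def near(m,im,P,z,rad,amin=30,thr=60):
    "dark blobs within rad of P, cast on plane z"
    yy,xx=np.mgrid[:384,:512]; W=cast(m,np.c_[xx.ravel(),yy.ravel()],z,True)
    D=np.hypot(W[:,0]-P[0],W[:,1]-P[1]).reshape(384,512)
    return [(s,)+axis(W[k.ravel()]) for k,s,c in comps((im.max(2)<thr)&(D<rad),amin=amin)]
E
python3 - <<'E'
from h import *
m,im=snap("wrist","pics/w1.png"); print(bot.get_obs()["ee_pos"],bot.get_obs()["tcp_rot"])
for r in near(m,im,(.513,-.234),.047,.05): print(r)
print(proj(m,[.513,-.234,.047],True))
E
```

```text
[ 0.44279604 -0.298116    0.23904818] [-1.79982191e+02  2.82237228e-02  2.51066222e+01]
(array([217,  70,  29,  44, 630], dtype=int32), array([ 0.51480359, -0.23692008]), array([ 0.51493213, -0.23677805]), np.float64(47.39982779949355), array([0.04877988, 0.01573475]))
[[227.49069634  91.66460869]]
```

View pics/w1.png

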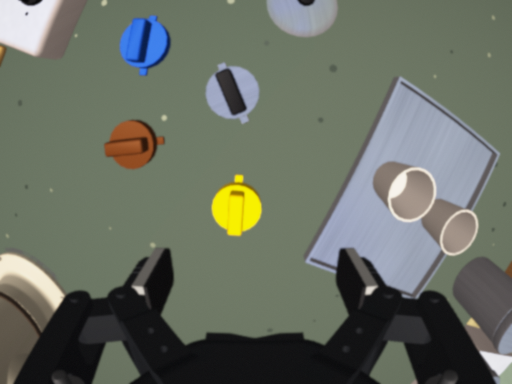

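The wrist view shows the steel lid at (232,92) with its bar sharp and free all round. Next, over the selector.

Emit:
{"fn": "carry_out", "kwargs": {
  "linear": [
    [0.2,1,0.05],
    [0.2,1,0.05],
    [0.2,1,0.05],
    [0.2,1,0.05],
    [0.2,1,0.05],
    [0.2,1,0.05],
    [0.2,1,0.05],
    [0.2,1,0.05],
    [0.1,1,0.05],
    [0,1,0.05],
    [0,1,0],
    [0,1,0]
  ],
  "rotation": [
    [0,0,-0.4],
    [0,0,-0.4],
    [0,0,-0.4],
    [0,0,-0.4],
    [0,0,-0.4],
    [0,0,-0.4],
    [0,0,-0.4],
    [0,0,-0.35],
    [0,0,0],
    [0,0,0],
    [0,0,0],
    [0,0,0]
  ],
  "grip": [-1,-1,-1,-1,-1,-1,-1,-1,-1,-1,-1,-1]
}}

```text
time: 2.6
ee_pos: [0.4763, -0.0588, 0.2494]
tcp_rot: [180.0, -0.0, -0.3]
wrist_force: [0.6, 0.6, 1.7]
opening: 0.0854
grasp_force: 0.0
```

Emit:
{"fn": "carry_out", "kwargs": {
  "linear": [
    [0.5,1,0],
    [0.5,1,0],
    [0.5,1,0],
    [0.5,1,0],
    [0,0.5,0],
    [0,0,0]
  ],
  "rotation": [
    [0,0,0],
    [0,0,0],
    [0,0,0],
    [0,0,0],
    [0,0,0],
    [0,0,0]
  ],
  "grip": [-1,-1,-1,-1,-1,-1]
}}

```text
time: 3.2
ee_pos: [0.5168, 0.0139, 0.2491]
tcp_rot: [-179.3, 0.0, 1.2]
wrist_force: [-0.5, 0.2, 0.6]
opening: 0.0853
grasp_force: 0.0
```

Run:
```python
from h import *
m,im=snap("wrist","pics/w2.png"); o=bot.get_obs();print(o["ee_pos"],o["tcp_rot"])
for r in near(m,im,(.558,.05),.106,.05): print(r)
print(proj(m,[[.558,.05,.106],[.56,.193,.128]],True))
```

```text
[0.51666873 0.01367893 0.24925955] [-1.79273079e+02  2.50333075e-02  1.20067543e+00]
(array([ 196,  115,   46,   49, 1596], dtype=int32), array([0.56169162, 0.04861657]), array([0.56072114, 0.04891921]), np.float64(86.14664105126307), array([0.04323559, 0.04419739]))
[[217.41022367 141.36041776]
 [ 74.47391366 145.29831911]]
```

View pics/w2.png

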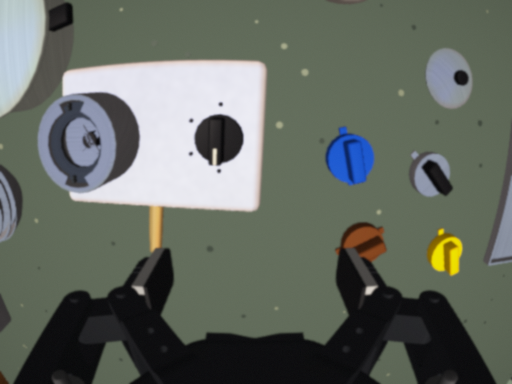

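The knob is at (218,138) with its pointer down at the first dot (219,171), and further dots follow clockwise at (191,154), (191,125) and (219,104). I'll use the dots, disc and base edges for precise poses.

```bash
cat > g.py <<'E'
from h import *
def grinder(m,im,K=(.56,.05)):
    yy,xx=np.mgrid[:384,:512]; px=np.c_[xx.ravel(),yy.ravel()]
    W=cast(m,px,.07,True)[:,:2].reshape(384,512,2)
    D=np.hypot(*(W-K).transpose(2,0,1))
    hv=cv2.cvtColor(im,cv2.COLOR_BGR2HSV)
    for k,s,c in comps((im.max(2)<120)&(D<.06),amin=3):
        w=255.-im.max(2)[k]; print("dark",s[4],np.average(W[k],axis=0,weights=w).round(4),np.round(c,1))
    k=max(comps((hv[...,2]>150)&(hv[...,1]<40)&(D<.33),amin=500),key=lambda r:r[1][4])[0]
    p=W[k]; rc,wh,a=cv2.minAreaRect((p*1e4).astype(np.float32)); print("base",np.array(rc)/1e4,np.array(wh)/1e4,a)
    # side edges
    for nm,ax in(("x",0),("y",1)):
        o=1-ax
        for sg in(-1,1):
            bins=np.round(p[:,o]/.003).astype(int); E=[]
            for b in np.unique(bins):
                q=p[bins==b]; E.append(q[np.argmax(sg*q[:,ax])])
            E=np.array(E); lo,hi=np.percentile(E[:,o],[15,85]); E=E[(E[:,o]>lo)&(E[:,o]<hi)]
            for _ in range(4):
                f=np.polyfit(E[:,o],E[:,ax],1); r=E[:,ax]-np.polyval(f,E[:,o]); E=E[abs(r)<max(2*np.median(abs(r)),.0005)]
            print("edge",nm,sg,"slope deg",np.degrees(np.arctan(f[0])).round(2),"at mid",np.polyval(f,[.56,.13][o]).round(4),len(E))
E
python3 - <<'E'
from g import *
im=cv2.imread("pics/w2.png"); m=bot.camera_model("wrist"); grinder(m,im)
hv=im.max(2)
# disc centre at z .082, pointer
yy,xx=np.mgrid[:384,:512];W=cast(m,np.c_[xx.ravel(),yy.ravel()],.106,True)[:,:2].reshape(384,512,2)
k=(hv>90)&(np.hypot(*(W-[.553,.05]).transpose(2,0,1))<.018)
print("pointer",k.sum(),axis(W[k]))
E
```

```text
dark 738 [ 0.5586 -0.0006] [269.5 137.1]
dark 6 [0.5931 0.0518] [220.2 103.8]
dark 1765 [0.5568 0.053 ] [218.7 137.9]
dark 6 [0.5759 0.0833] [190.8 120.2]
dark 4 [0.5397 0.0843] [190.5 153.5]
dark 4 [0.5211 0.0536] [218.5 170.5]
base [0.56045259 0.1463252 ] [0.27957231 0.16498074] 88.49919891357422
edge x -1 slope deg 1.61 at mid 0.4782 54
edge x 1 slope deg 1.57 at mid 0.642 56
edge y -1 slope deg -1.49 at mid 0.007 40
edge y 1 slope deg -46.69 at mid 0.1743 37
pointer 137 (array([0.5422307 , 0.05226811]), array([0.54275654, 0.05219064]), np.float64(73.06712392435279), array([0.02856895, 0.01608885]))
```

Emit:
{"fn": "carry_out", "kwargs": {
  "linear": [
    [0.4,0.4,-0.9],
    [0.4,0.4,-0.9],
    [0.4,0.4,-0.9],
    [0.4,0.4,-0.9],
    [0.4,0.3,-0.8],
    [0,0,0],
    [0,0,0],
    [0,0,0]
  ],
  "rotation": [
    [0,0,-0.2],
    [0,0,-0.15],
    [0,0,0],
    [0,0,0],
    [0,0,0],
    [0,0,0],
    [0,0,0],
    [0,0,0]
  ],
  "grip": [-0.2,-0.2,-0.2,-0.2,-0.2,-0.2,-0.2,-0.2]
}}

```text
time: 4.05
ee_pos: [0.5573, 0.0206, 0.1625]
tcp_rot: [-177.9, -0.1, 1.1]
wrist_force: [1.1, -0.2, -0.0]
opening: 0.0515
grasp_force: 0.0
```

Run:
```python
from g import *
m,im=snap("wrist","pics/w3.png"); o=bot.get_obs();print(o["ee_pos"],o["tcp_rot"],o["opening"])
grinder(m,im)
g=cv2.cvtColor(im,cv2.COLOR_BGR2GRAY)
mt=bot.camera_model("top");t=bot.camera("top");cv2.imwrite("pics/top1.png",t)
```

```text
[0.55732907 0.02067108 0.16251867] [-1.77920004e+02 -7.77765845e-02  1.15046439e+00] 0.05129014618852186
dark 1319 [ 5.599e-01 -3.000e-04] [282.7 198.8]
dark 17 [0.5931 0.052 ] [217.6 156.9]
dark 3451 [0.5515 0.0549] [214.7 206.7]
dark 14 [0.5759 0.0836] [179.5 177.3]
dark 14 [0.5399 0.0847] [180.7 218.5]
base [0.56109043 0.12859906] [0.24293582 0.16427997] 88.54088592529297
edge x -1 slope deg 0.57 at mid 0.4801 26
edge x 1 slope deg 1.4 at mid 0.643 55
edge y -1 slope deg -1.58 at mid 0.0075 39
edge y 1 slope deg -7.61 at mid 0.1495 25
```

View pics/w3.png

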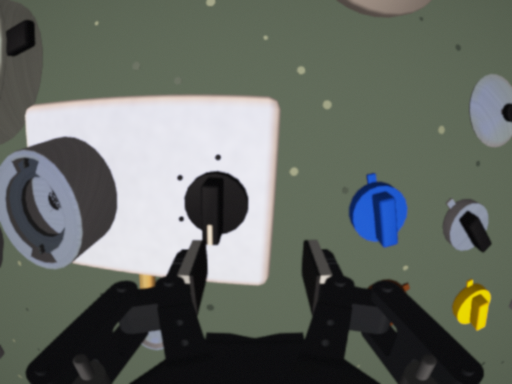

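The y motion fell short and the roll drifted, so I'll check the joints.

Run:
```python
from workcell import bot
o=bot.get_obs();print(o["q"].round(2),o["ee_pos"],o["tcp_rot"],o["joint_efforts"].round(2),o["wrist_force"])
```

```text
[  1.09   5.06   1.64  86.5    2.08 179.94] [0.5573735  0.02069567 0.1624277 ] [-1.77921347e+02 -7.87038463e-02  1.15284458e+00] [-4.000e-02 -5.239e+01  4.691e+01  0.000e+00  1.100e-01 -0.000e+00] [-0.32194734  0.36603231 -0.38536597]
```

Emit:
{"fn": "carry_out", "kwargs": {
  "linear": [
    [0,0.5,0],
    [0,0,0]
  ],
  "rotation": [
    [0,0,0],
    [0,0,0]
  ],
  "grip": [-0.2,-0.2]
}}

```text
time: 4.35
ee_pos: [0.5574, 0.0265, 0.1618]
tcp_rot: [-177.7, -0.0, 1.6]
wrist_force: [-0.1, -0.1, 0.1]
opening: 0.0518
grasp_force: 0.0
```

Run:
```python
from workcell import bot
o=bot.get_obs();print(o["q"].round(2),o["ee_pos"],o["tcp_rot"],o["qd"].round(2))
```

```text
[  1.57   5.14   1.65  86.48   2.31 179.94] [0.55737034 0.02649135 0.16176785] [-1.77690018e+02 -2.87322395e-02  1.63272714e+00] [-0.09  0.22 -0.18 -0.13 -0.35  0.09]
```

Joint 6 is at its range end, where yaw = q1 + 180 − q6. I'll flip the gripper half a turn, to yaw about 178.5, which leaves room for all the clockwise turns.

Emit:
{"fn": "carry_out", "kwargs": {
  "linear": [
    [0,0,0.5],
    [0,0,0.5],
    [0,0,0],
    [0,0,0],
    [0,0,0],
    [0,0,0],
    [0,0,0],
    [0,0,0],
    [0,0,0],
    [0,0,0],
    [0,0,0],
    [0,0,0]
  ],
  "rotation": [
    [0,0,1],
    [-0.29,0,0],
    [0,0,1],
    [0,0,1],
    [0,0,1],
    [0,0,1],
    [0,0,1],
    [0,0,1],
    [0,0,1],
    [0,0,1],
    [0,0,1],
    [0,0,1]
  ],
  "grip": [-0.2,-0.2,-0.2,-0.2,-0.2,-0.2,-0.2,-0.2,-0.2,-0.2,-0.2,-0.2]
}}

```text
time: 5.55
ee_pos: [0.5573, 0.0262, 0.1815]
tcp_rot: [180.0, 0.4, 89.9]
wrist_force: [-0.0, -0.0, 0.0]
opening: 0.0513
grasp_force: 0.0
```

Emit:
{"fn": "carry_out", "kwargs": {
  "linear": [
    [0,0.65,0],
    [0,0.65,0],
    [0,0,0],
    [0,0,0],
    [0,0,0],
    [0,0,0],
    [0,0,0],
    [0,0,0],
    [0,0,0],
    [0,0,0],
    [0,0,0],
    [0,0,0]
  ],
  "rotation": [
    [0,0,1],
    [0,0,1],
    [0,0,1],
    [0,0,1],
    [0,0,1],
    [0,0,1],
    [0,0,1],
    [0,0,1],
    [0,0,1],
    [0,0,1],
    [0,0,0.4],
    [0,0,0]
  ],
  "grip": [-0.2,-0.2,-0.2,-0.2,-0.2,-0.2,-0.2,-0.2,-0.2,-0.2,-0.2,-0.2]
}}

```text
time: 6.75
ee_pos: [0.5573, 0.0521, 0.1814]
tcp_rot: [180.0, 0.4, 172.8]
wrist_force: [-0.2, 0.6, 0.2]
opening: 0.0512
grasp_force: 0.0
```

Run:
```python
from g import *
m,im=snap("wrist","pics/w4.png"); o=bot.get_obs();print(o["ee_pos"],o["tcp_rot"],o["opening"],o["q"].round(1))
grinder(m,im)
```

```text
[0.55729577 0.05214518 0.18140131] [-179.99796548    0.40483072  172.71214543] 0.05093141784741005 [ 5.4  5.1  3.8 88.3 -0.1 12.7]
dark 15 [0.5212 0.0539] [252.6 152.4]
dark 1159 [5.579e-01 5.000e-04] [198.  200.5]
dark 2797 [0.5608 0.0526] [256.9 196.9]
dark 13 [0.5399 0.0847] [291.4 169.6]
dark 13 [0.5761 0.0836] [293.6 209.4]
base [0.56074961 0.12912069] [0.24150171 0.17190266] 88.36302947998047
edge x -1 slope deg 1.5 at mid 0.4753 55
edge x 1 slope deg 1.6 at mid 0.6392 32
edge y -1 slope deg -1.48 at mid 0.0087 40
edge y 1 slope deg -19.01 at mid 0.1808 41
```

View pics/w4.png

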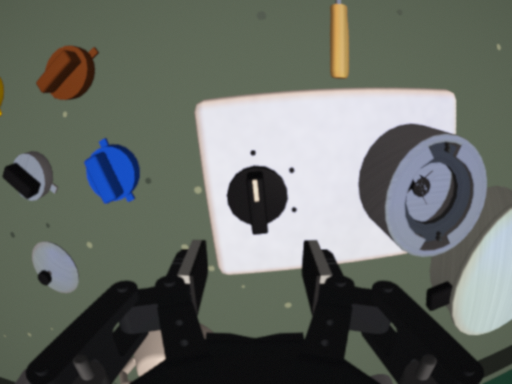

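The dots agree from both views: knob axis at (0.557, 0.053), grinder yaw −1.5°. The wrist picture shows the knob at (257,197) between the fingers. Align, descend and close.

Emit:
{"fn": "carry_out", "kwargs": {
  "linear": [
    [0,0.04,0],
    [0,0,-0.9],
    [0,0,-0.9],
    [0,0,-0.9],
    [0,0,-0.9],
    [0,0,-0.5],
    [0,0,-0.3],
    [0,0,0],
    [0,0,0],
    [0,0,0],
    [0,0,0],
    [0,0,0]
  ],
  "rotation": [
    [0,0,0.72],
    [0,0.05,0],
    [0,0,0],
    [0,0,0],
    [0,0,0],
    [0,0,0],
    [0,0,0],
    [0,0,0],
    [0,0,0],
    [0,0,0],
    [0,0,0],
    [0,0,0]
  ],
  "grip": [-0.2,-0.2,-0.2,-0.2,-0.2,-0.2,-0.2,1,1,1,1,1],
  "grip_force": 30
}}

```text
time: 8.0
ee_pos: [0.5578, 0.0539, 0.0944]
tcp_rot: [179.9, 0.1, 178.6]
wrist_force: [-0.5, 6.0, 1.2]
opening: 0.0121
grasp_force: 33.4
```

Emit:
{"fn": "carry_out", "kwargs": {
  "linear": [
    [0,0,0],
    [0,0,0],
    [0,0,0],
    [0,0,0],
    [0,0,0],
    [0,0,0],
    [0,0,0],
    [0,0,0],
    [0,0,0],
    [0,0,0],
    [0,0,0],
    [0,0,0]
  ],
  "rotation": [
    [0,0,-0.75],
    [0,0,-0.75],
    [0,0,-0.75],
    [0,0,-0.75],
    [0,0,-0.75],
    [0,0,-0.75],
    [0,0,-0.75],
    [0,0,-0.75],
    [0,0,-0.75],
    [0,0,-0.75],
    [0,0,0],
    [0,0,0]
  ],
  "grip": [1,1,1,1,1,1,1,1,1,1,1,1]
}}

```text
time: 9.2
ee_pos: [0.5574, 0.0537, 0.0943]
tcp_rot: [179.9, -0.1, 118.6]
wrist_force: [-2.7, 4.6, 2.3]
opening: 0.0122
grasp_force: 33.6
```

Run:
```python
from workcell import bot
o=bot.get_obs();print(o["ee_pos"],o["tcp_rot"],o["torque"],o["wrist_force"])
```

```text
[0.55738705 0.05365644 0.09433079] [ 1.79931304e+02 -6.69712598e-02  1.18554005e+02] [0.77489827 0.6621607  0.01840616] [-2.73060387  4.63652529  2.2779053 ]
```

The turn measured 60.0°. Release, rise and look at the knob and collar.

Emit:
{"fn": "carry_out", "kwargs": {
  "linear": [
    [0,0,0],
    [0,0,0],
    [0,0,0],
    [0,0,0.7],
    [0,0,1],
    [0,0,1],
    [0,0,1],
    [0.5,1,1],
    [0.5,1,1],
    [0.5,1,1],
    [0.5,1,0.5],
    [0,1,0.5]
  ],
  "rotation": [
    [0,0,0],
    [0,0,0],
    [0,0,0],
    [0,0,0],
    [0,0,0],
    [0,0,0],
    [0,0,0.9],
    [0,0,1],
    [0,0,1],
    [0,0,1],
    [0,0,1],
    [0,0,1]
  ],
  "grip": [-0.2,-0.2,-0.2,-0.2,-0.2,-0.2,-0.2,-0.2,-0.2,-0.2,-0.2,-0.2]
}}

```text
time: 10.4
ee_pos: [0.5982, 0.1536, 0.2488]
tcp_rot: [180.0, 0.1, 166.1]
wrist_force: [0.1, -0.1, 0.3]
opening: 0.0515
grasp_force: 0.0
```

Emit:
{"fn": "carry_out", "kwargs": {
  "linear": [
    [0,0.5,0],
    [0,0,0],
    [0,0,0],
    [0,0,0]
  ],
  "rotation": [
    [0,0,1],
    [0,0,0.6],
    [0,0,0],
    [0,0,0]
  ],
  "grip": [-1,-1,-1,-1]
}}

```text
time: 10.8
ee_pos: [0.5973, 0.1627, 0.248]
tcp_rot: [-180.0, 0.0, 178.4]
wrist_force: [-0.3, -0.0, -0.1]
opening: 0.0853
grasp_force: 0.0
```

Run:
```python
from g import *
m,im=snap("wrist","pics/w5.png"); o=bot.get_obs();print(o["ee_pos"],o["tcp_rot"])
grinder(m,im)
C=np.array([.561,.196]);print(proj(m,[*C,.128],True))
# rectified (1 mm = 4 px) top plane z=.128, and knob plane z=.106
out=[]
for c,z in((C,.128),(np.array([.557,.053]),.106)):
    a=np.linspace(-.0625,.0625,400); X,Y=np.meshgrid(c[0]-a,c[1]-a,indexing="ij")
    u=proj(m,np.c_[X.ravel(),Y.ravel(),np.full(X.size,z)],True).astype(np.float32).reshape(400,400,2)
    out.append(cv2.remap(im,u[...,0],u[...,1],cv2.INTER_CUBIC))
cv2.imwrite("pics/rect5.png",np.hstack(out))
```

```text
[0.59732251 0.16254829 0.24780928] [-1.79990103e+02  2.19072363e-02  1.78383712e+02]
dark 761 [0.5581 0.0015] [113.5 147.5]
dark 7 [0.5214 0.054 ] [152.7 111. ]
dark 1683 [0.5588 0.0494] [151.6 145.1]
dark 7 [0.5401 0.0845] [180.7 126. ]
dark 7 [0.5761 0.0836] [182.3 159. ]
dark 4 [0.5934 0.0517] [156.5 175.5]
base [0.55817554 0.13174108] [0.2427571  0.16402903] 88.51768493652344
edge x -1 slope deg 1.38 at mid 0.4765 52
edge x 1 slope deg 1.84 at mid 0.6397 51
edge y -1 slope deg -1.61 at mid 0.0108 39
edge y 1 slope deg -52.48 at mid 0.1779 33
[[293.13075053 150.56710014]]
```

View pics/rect5.png

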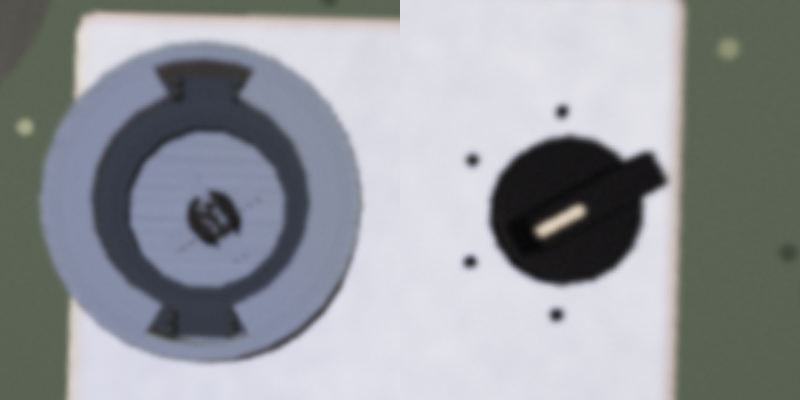

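The rectified view shows the knob pointer now at the next dot clockwise (470,262), so the selector is done. The collar opening is centred at (200,201) in the left panel, i.e. world (0.561, 0.196), with the gaps at (204,75) and (197,322) matching yaw −1.5°. Now to the lid.

Emit:
{"fn": "carry_out", "kwargs": {
  "linear": [
    [-0.2,-1,0],
    [-0.2,-1,0],
    [-0.2,-1,0],
    [-0.2,-1,0],
    [-0.2,-1,0],
    [-0.2,-1,0],
    [-0.2,-1,0],
    [-0.2,-1,0],
    [-0.2,-1,0],
    [-0.2,-1,0],
    [-0.2,-1,0],
    [-0.2,-1,0]
  ],
  "rotation": [
    [0,0,0.5],
    [0,0,0.5],
    [0,0,0.5],
    [0,0,0.5],
    [0,0,0.5],
    [0,0,0.5],
    [0,0,0.5],
    [0,0,0.5],
    [0,0,0.5],
    [0,0,0.5],
    [0,0,0.5],
    [0,0,0.5]
  ],
  "grip": [-0.2,-0.2,-0.2,-0.2,-0.2,-0.2,-0.2,-0.2,-0.2,-0.2,-0.2,-0.2]
}}

```text
time: 12.05
ee_pos: [0.5489, -0.0783, 0.2477]
tcp_rot: [-180.0, 0.0, -133.4]
wrist_force: [0.7, 0.6, -0.6]
opening: 0.0514
grasp_force: 0.0
```

Emit:
{"fn": "carry_out", "kwargs": {
  "linear": [
    [-0.2,-1,-0.2],
    [-0.2,-1,-0.2],
    [-0.2,-1,-0.4],
    [-0.2,-1,-0.5],
    [-0.2,-1,-0.5],
    [-0.2,-1,-0.5],
    [-0.2,-1,-0.5],
    [-0.2,-1,-0.5],
    [0,-0.8,0],
    [0,0,0],
    [0,0,0],
    [0,0,0]
  ],
  "rotation": [
    [0,0,0.5],
    [0,0,0],
    [0,0,0],
    [0,0,0],
    [0,0,0],
    [0,0,0],
    [0,0,0],
    [0,0,0],
    [0,0,0],
    [0,0,0],
    [0,0,0],
    [0,0,0]
  ],
  "grip": [-0.2,-0.2,-0.2,-0.2,-0.2,-0.2,-0.2,-0.2,-0.2,-0.2,-0.2,-0.2]
}}

```text
time: 13.25
ee_pos: [0.5176, -0.2527, 0.1819]
tcp_rot: [-179.9, 0.0, -129.5]
wrist_force: [-0.5, 0.9, -0.6]
opening: 0.051
grasp_force: 0.0
```

Run:
```python
from g import *
m,im=snap("wrist","pics/w6.png"); o=bot.get_obs();print(o["ee_pos"],o["tcp_rot"],o["opening"])
C=np.array([.515,-.237])
for r in near(m,im,C,.047,.04): print(r)
out=[]
for z in(.047,.005):
    a=np.linspace(-.0625,.0625,400); X,Y=np.meshgrid(C[0]-a,C[1]-a,indexing="ij")
    u=proj(m,np.c_[X.ravel(),Y.ravel(),np.full(X.size,z)],True).astype(np.float32).reshape(400,400,2)
    out.append(cv2.remap(im,u[...,0],u[...,1],cv2.INTER_CUBIC))
cv2.imwrite("pics/rect6.png",np.hstack(out))
```

```text
[ 0.5176427  -0.25259035  0.18187294] [-1.79952206e+02  1.46474107e-02 -1.29426494e+02] 0.05115935062085878
(array([259, 169,  20,  52, 528], dtype=int32), array([ 0.51232362, -0.2437262 ]), array([ 0.51313623, -0.23965806]), np.float64(42.73841167522026), array([0.0521208 , 0.01545241]))
```

View pics/rect6.png

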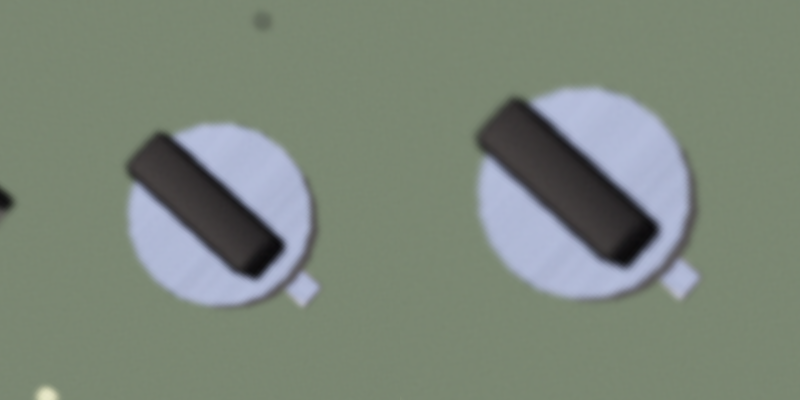

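The bar top is centred at (199,199) in the left panel, so world (0.515, −0.237), bar angle about 47°. Descend and grip.

Emit:
{"fn": "carry_out", "kwargs": {
  "linear": [
    [-0.12,0.79,0],
    [0,0,-1],
    [0,0,-1],
    [0,0,-1],
    [0,0,-1],
    [0,0,-1],
    [0,0,-1],
    [0,0,-0.8],
    [0,0,-0.4],
    [0,0,-0.2],
    [0,0,0],
    [0,0,0]
  ],
  "rotation": [
    [0,0,-0.42],
    [0,0,0],
    [0,0,0],
    [0,0,0],
    [0,0,0],
    [0,0,0],
    [0,0,0],
    [0,0,0],
    [0,0,0],
    [0,0,0],
    [0,0,0],
    [0,0,0]
  ],
  "grip": [-0.2,-0.2,-0.2,-0.2,-0.2,-0.2,-0.2,-0.2,-0.2,-0.2,-0.2,-0.2],
  "grip_force": 60
}}

```text
time: 14.5
ee_pos: [0.5154, -0.2375, 0.0342]
tcp_rot: [-179.9, 0.0, -132.8]
wrist_force: [0.6, 0.0, 0.0]
opening: 0.051
grasp_force: 0.0
```

Emit:
{"fn": "carry_out", "kwargs": {
  "linear": [
    [0,0,0],
    [0,0,0],
    [0,0,0],
    [0,0,0],
    [0,0,0]
  ],
  "rotation": [
    [0,0,0],
    [0,0,0],
    [0,0,0],
    [0,0,0],
    [0,0,0]
  ],
  "grip": [1,1,1,1,1]
}}

```text
time: 15.0
ee_pos: [0.5153, -0.2376, 0.034]
tcp_rot: [-179.9, 0.0, -132.8]
wrist_force: [0.1, -0.6, 5.7]
opening: 0.017
grasp_force: 60.4
```

Emit:
{"fn": "carry_out", "kwargs": {
  "linear": [
    [0,0,0.5],
    [0,0,1],
    [0,0,1],
    [0,0,1],
    [0.1,1,1],
    [0.1,1,1],
    [0.1,1,1],
    [0.1,1,1],
    [0.1,1,1],
    [0.1,1,0.3],
    [0.1,1,0],
    [0.1,1,0]
  ],
  "rotation": [
    [0,0,0],
    [0,0,0],
    [0,0,0],
    [0,0,0],
    [0,0,-0.3],
    [0,0,-0.3],
    [0,0,-0.3],
    [0,0,-0.3],
    [0,0,-0.3],
    [0,0,-0.3],
    [0,0,-0.3],
    [0,0,-0.3]
  ],
  "grip": [1,1,1,1,1,1,1,1,1,1,1,1]
}}

```text
time: 16.2
ee_pos: [0.5309, -0.0765, 0.21]
tcp_rot: [-180.0, 0.0, -152.1]
wrist_force: [-0.4, 0.4, -1.4]
opening: 0.0171
grasp_force: 59.6
```

Emit:
{"fn": "carry_out", "kwargs": {
  "linear": [
    [0.1,1,0],
    [0.1,1,0],
    [0.1,1,0],
    [0.1,1,0],
    [0.1,1,0],
    [0.1,1,0],
    [0.1,1,0],
    [0.1,1,0],
    [0.1,1,0],
    [0.1,1,0],
    [0.1,1,0],
    [0.1,0.5,0]
  ],
  "rotation": [
    [0,0,-0.3],
    [0,0,-0.3],
    [0,0,-0.3],
    [0,0,-0.3],
    [0,0,-0.3],
    [0,0,-0.3],
    [0,0,-0.3],
    [0,0,-0.3],
    [0,0,-0.3],
    [0,0,-0.3],
    [0,0,-0.3],
    [0,0,-0.3]
  ],
  "grip": [1,1,1,1,1,1,1,1,1,1,1,1]
}}

```text
time: 17.4
ee_pos: [0.5546, 0.154, 0.2094]
tcp_rot: [-180.0, -0.0, 179.1]
wrist_force: [-0.8, 0.1, -0.7]
opening: 0.017
grasp_force: 59.6
```

Emit:
{"fn": "carry_out", "kwargs": {
  "linear": [
    [0,0.5,0],
    [0,0,0],
    [0,0,0]
  ],
  "rotation": [
    [0,0,0],
    [0,0,0],
    [0,0,0]
  ],
  "grip": [1,1,1]
}}

```text
time: 17.7
ee_pos: [0.5548, 0.1624, 0.2094]
tcp_rot: [-180.0, -0.0, 179.3]
wrist_force: [-0.3, 0.6, -0.7]
opening: 0.0167
grasp_force: 59.6
```

Run:
```python
from g import *
m,im=snap("wrist","pics/w7.png"); o=bot.get_obs();print(o["ee_pos"],o["tcp_rot"],o["opening"],o["wrist_force"],o["q"].round(1))
```

```text
[0.5548125  0.16218429 0.20937716] [-1.79973891e+02 -8.07281797e-03  1.79213229e+02] 0.016897901962041665 [ 0.01076011  0.26286732 -1.18563136] [16.3  8.4 10.4 92.1 -0.  17.1]
```

View pics/w7.png

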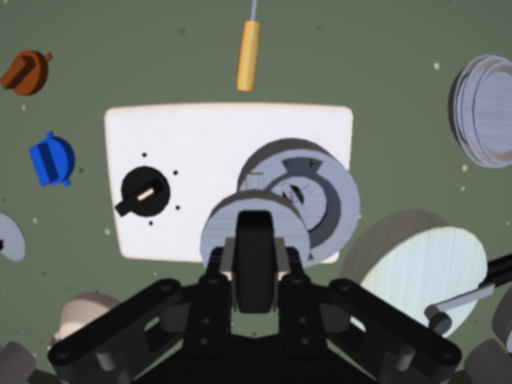

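The lid hangs straight in the gripper, its front lug at (254,181), gap ahead at (302,165). I'll check the lid's offset along the bar from the lug tip.

Run:
```python
from g import *
im=cv2.imread("pics/w7.png");m=bot.camera_model("wrist")
g=cv2.cvtColor(im,cv2.COLOR_BGR2GRAY);print(g[164:196:1,254]); print(g[178,238:272]);print(g[184,238:272])
for r in(172,174,190): print(r,cast(m,[[254,r]],.1804,True)[0]-bot.get_obs()["ee_pos"])
print(cast(m,[[254.3,205]],.1975,True)[0]-bot.get_obs()["ee_pos"])
```

```text
[ 66  69  78  94 118 139 151 150 130 112 125 148 159 162 161 162 162 162
 161 162 162 161 160 153 132  98  72  65  65  65  65  65]
[136  83  65  65  66  68  79  96 119 141 154 157 158 160 160 162 161 162
 160 157 154 156 158 157 156 153 156 158 159 159 160 159 159 157]
[ 80  67  80 105 130 147 152 144 135 144 153 157 158 159 160 162 162 163
 161 159 155 155 157 157 155 151 155 156 152 141 123 101  80  70]
172 [-0.03989165 -0.00095679 -0.02897716]
174 [-0.03873061 -0.00097238 -0.02897716]
190 [-0.0292924  -0.00109933 -0.02897716]
[-0.02633086 -0.0009554  -0.01187716]
```

The lug tip shows the lid centred on the TCP to within 1 mm, with a wrist-camera bias of about −1 mm in y. So the target TCP is (0.5605, 0.197) at yaw 178.5°. Align and lower to just above the seat.

Emit:
{"fn": "carry_out", "kwargs": {
  "linear": [
    [0.15,0.87,0],
    [0.14,0.87,0],
    [0,0,-0.8],
    [0,0,-0.8],
    [0,0,-0.4],
    [0,0,0],
    [0,0,0]
  ],
  "rotation": [
    [0,0,-0.09],
    [0,0,0],
    [0,0,0],
    [0,0,0],
    [0,0,0],
    [0,0,0],
    [0,0,0]
  ],
  "grip": [1,1,1,1,1,1,1]
}}

```text
time: 18.45
ee_pos: [0.5608, 0.1974, 0.1698]
tcp_rot: [-180.0, 0.0, 178.5]
wrist_force: [0.6, 0.2, 0.1]
opening: 0.0168
grasp_force: 59.6
```

Emit:
{"fn": "carry_out", "kwargs": {
  "linear": [
    [0,0,-0.2],
    [0,0,-0.2],
    [0,0,-0.2],
    [0,0,-0.2],
    [0,0,0]
  ],
  "rotation": [
    [0,0,0],
    [0,0,0],
    [0,0,0],
    [0,0,0],
    [0,0,0]
  ],
  "grip": [1,1,1,1,1]
}}

```text
time: 18.95
ee_pos: [0.5604, 0.1973, 0.1525]
tcp_rot: [-180.0, -0.1, 178.5]
wrist_force: [-0.7, 0.1, -1.1]
opening: 0.0169
grasp_force: 59.6
```

Emit:
{"fn": "carry_out", "kwargs": {
  "linear": [
    [0,0,-0.08],
    [0,0,-0.06],
    [0,0,-0.05],
    [0,0,0],
    [0,0,0]
  ],
  "rotation": [
    [0,0,0],
    [0,0,0],
    [0,0,0],
    [0,0,0],
    [0,0,0]
  ],
  "grip": [1,1,1,1,1]
}}

```text
time: 19.45
ee_pos: [0.5607, 0.1974, 0.1496]
tcp_rot: [-180.0, 0.0, 178.5]
wrist_force: [0.2, 0.3, -0.8]
opening: 0.017
grasp_force: 59.6
```

Emit:
{"fn": "carry_out", "kwargs": {
  "linear": [
    [0,0,-0.05],
    [0,0,-0.05],
    [0,0,0],
    [0,0,0]
  ],
  "rotation": [
    [0,0,0],
    [0,0,0],
    [0,0,0],
    [0,0,0]
  ],
  "grip": [1,1,1,1]
}}

```text
time: 19.85
ee_pos: [0.5608, 0.1975, 0.149]
tcp_rot: [180.0, 0.1, 178.5]
wrist_force: [-2.9, -0.5, 8.4]
opening: 0.0165
grasp_force: 60.8
```

Seated: contact at TCP z 0.149, i.e. underside at 115 mm. Twist clockwise: the ring lags the lid by the 4.6° play, so the lid turns about 34° for 30° of ring. First part now, with a torque check.

Emit:
{"fn": "carry_out", "kwargs": {
  "linear": [
    [0,0,0],
    [0,0,0],
    [0,0,0],
    [0,0,0],
    [0,0,0],
    [0,0,0],
    [0,0,0]
  ],
  "rotation": [
    [0,0,-0.4],
    [0,0,-0.4],
    [0,0,-0.4],
    [0,0,-0.4],
    [0,0,-0.4],
    [0,0,0],
    [0,0,0]
  ],
  "grip": [1,1,1,1,1,1,1],
  "grip_force": 80
}}

```text
time: 20.55
ee_pos: [0.5613, 0.1976, 0.1491]
tcp_rot: [179.9, 0.1, 162.5]
wrist_force: [-0.5, -0.2, 7.0]
opening: 0.0163
grasp_force: 81.6
```

Run:
```python
from workcell import bot
o=bot.get_obs();print(o["ee_pos"],o["tcp_rot"],o["torque"],o["wrist_force"],o["opening"])
```

```text
[0.56126233 0.19764047 0.14906438] [1.79924782e+02 1.18063160e-01 1.62468387e+02] [-0.02434386  0.21235935  0.09307401] [-0.46437415 -0.17009164  6.98770135] 0.016286428474017674
```

The torque of 0.093 N·m fits the ring at about 11–12°. Continue.

Emit:
{"fn": "carry_out", "kwargs": {
  "linear": [
    [0,0,0],
    [0,0,0],
    [0,0,0],
    [0,0,0],
    [0,0,0],
    [0,0,0],
    [0,0,0],
    [0,0,0],
    [0,0,0]
  ],
  "rotation": [
    [0,0,-0.4],
    [0,0,-0.4],
    [0,0,-0.4],
    [0,0,-0.4],
    [0,0,-0.4],
    [0,0,-0.25],
    [0,0,0],
    [0,0,0],
    [0,0,0]
  ],
  "grip": [1,1,1,1,1,1,1,1,1]
}}

```text
time: 21.45
ee_pos: [0.5614, 0.1976, 0.1491]
tcp_rot: [179.9, 0.1, 144.5]
wrist_force: [-0.0, -1.2, 7.5]
opening: 0.0164
grasp_force: 81.5
```

Run:
```python
from g import *
o=bot.get_obs();print(o["ee_pos"],o["tcp_rot"],o["torque"],o["wrist_force"],o["opening"],abs(o["qd"]).max())
m,im=snap("wrist","pics/w8.png")
```

```text
[0.5613648  0.19755791 0.14906848] [1.79891456e+02 9.99052319e-02 1.44473233e+02] [-0.18133302  0.0670027   0.15287171] [-0.01280602 -1.22846586  7.53521305] 0.01644541015532189 0.17835866110810802
```

View pics/w8.png

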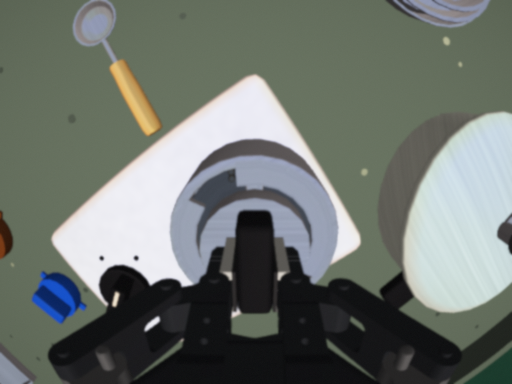

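The picture shows the lid seated in the collar, its front lug turned away from the gap (215,185) and under the flange. The knob pointer at (117,298) is unchanged. The torque of 0.153 N·m matches half way (0.15). Handing in.

```bash
python3 -c "
from workcell import bot
print(bot.job_done())"
```

```text
the job is handed in; nothing more can be done
None
```

I turned the selector one click clockwise, then seated the lid and twisted it about 30° clockwise, short of the lock; the arm was still gripping it there when I handed the job in at about 21.5 s.

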